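Unscrew the called-for parts jar on the assembly bench

TASK

The coloured token lying in the green tray says which parts jar is needed now: unscrew the cap of that colour (anticlockwise seen from above), letting the nest brace the jar, so that the jar stays seated and is not pulled up with the cap. Stop turning once the threads let go, lift the cap straight up just clear of the jar, a finger's breadth or two, and finish still holding it level there over the jar's mouth. Leave the other jar shut, and leave the tokens and the brush where they lie.

Things in the scene. Friction and masses are not known exactly. Their poses are not given: they have to be found in the camera images.
- blue_cap_mid (a point): centre (half-way up) of the blue screw cap: round, ribbed, 58 mm across, 22 mm tall, 40 g, white stripe on top along its +x axis; z up. Grasp it across its diameter at any yaw. A rubber seal pushes it up with about 11 N against the thread lugs, so it takes up to about 0.4 N m to turn. While closed it cannot be lifted off: the jar comes up with it.
- blue_mouth (a point): centre of the mouth (rim) of the clear jar with the blue cap, filled with small white plastic shells; 104 mm above the underside of its foot, 112 mm above the bench; body 52 mm across, neck 40 mm; z up, x as the cap's stripe when fully closed. Closed, the cap's centre lies 4 mm below the rim; 20 mm above the rim or more it is clear of the jar and its seal, which then stands 6 mm proud.
- blue_jar: the clear jar with the blue cap, 0.3 to 0.45 kg, loose, origin at the centre of the underside of its square 64 mm foot, 14 mm tall, which stands in the nest's pocket; axes as the mouth
- blue_cap: the blue cap, origin at the centre of its underside, 11 mm below its centre. Turned anticlockwise seen from above it rises about 2 mm and lets go about 55 degrees past its fully closed mark, where its x and the mouth's x agree (it starts within 9 degrees of the mark); then it lifts off freely. Past 130 degrees from the mark it begins to catch again.
- blue_nest_floor (a point): centre of the pocket floor, 8.5 mm above the bench, of the aluminium nest (84 mm square, 22 mm tall, fixed to the bench) that keeps the jar with the blue cap from turning; the pocket is 67 mm square and 13.5 mm deep; z up
- blue_token: blue plastic token, a disc 34 mm across and 6 mm thick, lying in the green or the white tray; origin at the centre of its underside
- orange_cap_mid (a point): centre (half-way up) of the orange screw cap: round, ribbed, 58 mm across, 22 mm tall, 40 g, white stripe on top along its +x axis; z up. Grasp it across its diameter at any yaw. A rubber seal pushes it up with about 11 N against the thread lugs, so it takes up to about 0.4 N m to turn. While closed it cannot be lifted off: the jar comes up with it.
- orange_mouth (a point): centre of the mouth (rim) of the clear jar with the orange cap, filled with coin cells; 104 mm above the underside of its foot, 112 mm above the bench; body 52 mm across, neck 40 mm; z up, x as the cap's stripe when fully closed. Closed, the cap's centre lies 4 mm below the rim; 20 mm above the rim or more it is clear of the jar and its seal, which then stands 6 mm proud.
- orange_jar: the clear jar with the orange cap, 0.3 to 0.45 kg, loose, origin at the centre of the underside of its square 64 mm foot, 14 mm tall, which stands in the nest's pocket; axes as the mouth
- orange_cap: the orange cap, origin at the centre of its underside, 11 mm below its centre. Turned anticlockwise seen from above it rises about 2 mm and lets go about 55 degrees past its fully closed mark, where its x and the mouth's x agree (it starts within 9 degrees of the mark); then it lifts off freely. Past 130 degrees from the mark it begins to catch again.
- orange_nest_floor (a point): centre of the pocket floor, 8.5 mm above the bench, of the aluminium nest (84 mm square, 22 mm tall, fixed to the bench) that keeps the jar with the orange cap from turning; the pocket is 67 mm square and 13.5 mm deep; z up
- orange_token: orange plastic token, a disc 34 mm across and 6 mm thick, lying in the green or the white tray; origin at the centre of its underside
- green_tray: green open tray, 100 x 80 x 18 mm, fixed to the bench; the token in it names the jar needed; origin at the centre of its underside
- white_tray: white open tray of the same size, fixed, holding the token that is not called for; origin at the centre of its underside
- brush: bench brush, 150 mm long, lying loose beyond the jars; not to be disturbed
Not all that is in view belongs to the job. What is shaped like the part that bears orange_nest_floor but pink or yellow is not meant.

How it is judged (in metres and radians):
At the end, for the whole second after the job is handed in: The called-for cap, turned off its lugs, is gripped at rest clear of its jar: its middle 12 to 60 mm above the rim, within 15 mm of the mouth axis, level within 11 degrees. Both jars are seated (raised under 5 mm); the other cap moved under 10 mm (((horizontal distance between blue_token and green_tray below 0.06 m and z of blue_cap_mid in the frame of blue_mouth between 0.012 and 0.06 m and horizontal distance between blue_cap_mid and blue_mouth below 0.015 m and angle between blue_cap_mid's own z axis and vertical below 0.2 rad and angle between the x axis of blue_cap_mid and the x axis of blue_mouth, either way round above 0.75 rad and contact force between the fingers and blue_cap above 1 N and contact force between blue_cap and blue_jar below 0.05 N and distance of orange_cap_mid from where it was at the start of the episode below 0.01 m and z of blue_mouth in the frame of blue_nest_floor below 0.109 m and z of orange_mouth in the frame of orange_nest_floor below 0.109 m and linear speed of each of blue_jar, orange_jar, blue_cap below 0.02 m/s and distance of each of blue_token, orange_token from where it was at the start of the episode below 0.02 m and distance of brush from where it was at the start of the episode below 0.03 m) or (horizontal distance between orange_token and green_tray below 0.06 m and z of orange_cap_mid in the frame of orange_mouth between 0.012 and 0.06 m and horizontal distance between orange_cap_mid and orange_mouth below 0.015 m and angle between orange_cap_mid's own z axis and vertical below 0.2 rad and angle between the x axis of orange_cap_mid and the x axis of orange_mouth, either way round above 0.75 rad and contact force between the fingers and orange_cap above 1 N and contact force between orange_cap and orange_jar below 0.05 N and distance of blue_cap_mid from where it was at the start of the episode below 0.01 m and z of blue_mouth in the frame of blue_nest_floor below 0.109 m and z of orange_mouth in the frame of orange_nest_floor below 0.109 m and linear speed of each of blue_jar, orange_jar, orange_cap below 0.02 m/s and distance of each of blue_token, orange_token from where it was at the start of the episode below 0.02 m and distance of brush from where it was at the start of the episode below 0.03 m))); the arm keeps its last pose, push and grip.
It fails at once if a jar is pulled up out of its nest (z of blue_mouth in the frame of blue_nest_floor above 0.11 m or z of orange_mouth in the frame of orange_nest_floor above 0.11 m).
It fails at once if the other jar's cap is turned or shifted ((horizontal distance between blue_token and green_tray below 0.06 m and (distance of orange_cap_mid from where it was at the start of the episode above 0.012 m or angle between the x axis of orange_cap_mid and the x axis of orange_mouth, either way round above 0.45 rad)) or (horizontal distance between orange_token and green_tray below 0.06 m and (distance of blue_cap_mid from where it was at the start of the episode above 0.012 m or angle between the x axis of blue_cap_mid and the x axis of blue_mouth, either way round above 0.45 rad))).
It fails at once if a token or the brush is disturbed (distance of any of blue_token, orange_token from where it was at the start of the episode above 0.02 m or distance of brush from where it was at the start of the episode above 0.03 m).
It fails at once if a cap is raised far above its jar (z of blue_cap_mid in the frame of blue_mouth above 0.1 m or z of orange_cap_mid in the frame of orange_mouth above 0.1 m).
It also fails if it takes over 45 s, if anything falls off the work surface, if the arm or the gripper's body presses on something with over 40 N, if the wrist force passes 120 N, or if a joint passes its speed limit or range.

ROBOT

A 6-joint arm with a two-finger parallel gripper is mounted at the origin on the work surface. World frame = base frame: x ahead of the robot, y to its left, z up, the work surface at z = 0. Lengths are in mm, angles in rad, forces in N, time in s.
With the tool pointing down it reaches from about 300 to 775 mm from the base axis. Payload 14.6 kg.
Tool frame: the origin (TCP) lies midway between the tips of the shut fingers; the grasp point (between the pads) lies 19 mm behind it (manip.hold_point_z is the distance from the TCP to the grasp point, in mm); z points along the fingers, y is the direction in which the jaws open and shut (so a half turn about z gives the same grasp; the last joint's range is limited). The gripper opens to 94 mm and grips with 3 to 60 N. Pads are 16 mm wide; open, the fingers measure 119 mm over their backs; the gripper's body (75 mm by 177 mm) begins 78 mm behind the grasp point.
Start: joints at [-1.332, 0.3, 1.521, -0, 1.321, -0.067], TCP at [165.574, -524.475, 205.446] pointing down, gripper open.
Joint ranges: [-3.03, 3.03], [-0.79, 2.21], [0.23, 2.52], [-1.04, 4.18], [0, 3.07], [-2.55, 2.55]. Speed limits (rad/s): [2.22, 2.22, 2.57, 3.14, 3.14, 3.14].

INTERFACE

Orientations are given as [roll, pitch, yaw] about the fixed x, y, z axes, in that order (R = Rz(yaw) Ry(pitch) Rx(roll)).
In Python, from cell import manip gives the robot as it stands.
- The arm moves only by the shell command python3 -m crank 'ROWS' [OPENING] [FORCE]. ROWS is JSON, a list of rows, each an object with "offset": the shift along the world's x, y, z in m, a list of three; "spin": the turn about the world's z in degrees. In form: [{"offset": [dx, dy, dz], "spin": spin}, ...]. A call has exactly 8 rows; each row is the pose to reach, as a shift and turn from the pose measured when the call began; what a row does not reach only later rows make up. A row lasts 1/12 s, in which the tool goes at most 41.7 mm and 7.16 degrees, less where a joint would pass 70% of its speed; a pose out of reach is approached as far as the arm can. A call with a gripper value outside its range is refused whole. OPENING is the opening, from 0 (shut) to 1 (fully open), set as the call begins (- or left out, the last holds). The fingers move at their own pace and stop on an object; FORCE is the grip in N (left out, the last holds). Time passes only in rows, so rows that repeat a pose let the fingers close, or fill a call up. It gives the time, the measured TCP pose, the force and the opening at its end, in the units of the state.
- manip.read_state(): the state, without advancing time (a new reading comes with each control period).
- manip.camera(name): name is "scene" or "top" or "wrist"; returns a dict with "pixels" (480x640x3 uint8, red, green, blue), "fx", "fy", "cx", "cy" (pixels), "extrinsics" (4x4, takes a point from world to camera coordinates); the wrist camera has in their place "hand_eye" (4x4, takes a point from camera to tool coordinates, whose origin is the TCP and whose axes are the flange's). Camera axes: x right, y down, z forward; pixel columns grow to the right and rows downward; lengths in mm; the calibration is good to about 2 mm. A picture is of the moment at which its call begins: read the wrist's pose just before it. There is no depth.
- manip.sign_off(): hands the job in, once; it reports no verdict.
Trained networks look in a picture, given as the dict that the camera call returned (one of the last four; its "shot" number tells which), for a name from the list of things; names that differ only in an ending like _2 or _b are one class to them, and where a whole thing is asked for, a point or a joint stands for the part that bears it (a point fixed in the world has none). Each returns a list of dicts, best first, with "conf" (0 to 1); they miss things now and then, are a little off and sometimes report something else, mostly with a low value. They report only what shows in the picture. A call takes as long as a camera call. They do not tell look-alikes from the thing itself.
- manip.search_frame(picture, name): "location" ([x, y, z] in mm, in world coordinates, good to about 4 mm: the middle of the surface that is visible of it).
- manip.masks_of(picture, name): "mask" (480x640 bool, what is visible of it).
The state is a dict: "clock": time; "joints": joint angles; "qd": joint speeds; "effort": joint torques, N m; "eef_pos": TCP position; "eef_rot": TCP orientation; "wrist_force": force on the tool from outside, world axes, zero at the start; "moment": the same for the moment, N m; "finger_gap": finger opening in mm.
Only numpy, scipy, OpenCV 4.12 (cv2) and the standard library are available. Lean on these libraries where they do the work, as an engineer would, in place of code of your own. Each camera call takes 0.05 s, during which the arm holds its last target. There are 200 camera calls.

## Working session

There is one attempt and no reset: what is moved stays moved. The work goes in short steps, Python scripts to look and compute and a shell command to move; the robot and the scene stay as the last step left them, time stands still between calls to the robot, and variables do not carry over. Pictures are saved under pics/ and viewed, about 8 in all and at most 12, crops included, and the job is handed in when it is done.

```bash
mkdir -p pics
python3 - <<'E'
from cell import manip
import cv2,numpy as np
s=manip.read_state(); print({k:np.round(v,3).tolist() for k,v in s.items()}, manip.hold_point_z)
for c in ["top","scene"]:
    p=manip.camera(c); cv2.imwrite(f"pics/{c}1.png",p["pixels"][:,:,::-1])
    for n in ["blue_cap_mid","orange_cap_mid","blue_mouth","orange_mouth","blue_token","orange_token","green_tray","white_tray","brush","blue_nest_floor","orange_nest_floor"]:
        r=manip.search_frame(p,n); print(c,n,[(np.round(d["location"]).tolist(),round(d["conf"],2)) for d in r[:3]])
E
```

```text
{'clock': 0.0, 'joints': [-1.332, 0.3, 1.522, -0.0, 1.321, -0.067], 'qd': [-0.001, 0.0, -0.001, -0.0, -0.0, 0.002], 'effort': [-0.002, -53.181, -35.274, 0.071, 0.024, -0.0], 'eef_pos': [165.497, -524.243, 204.884], 'eef_rot': [-3.14, -0.0, 0.306], 'wrist_force': [-0.121, 0.314, 0.532], 'moment': [0.024, 0.025, 0.03], 'finger_gap': 94.0} 18.8
top blue_cap_mid [([588.0, 127.0, 124.0], 0.94)]
top orange_cap_mid [([524.0, -105.0, 119.0], 0.82)]
top blue_mouth [([568.0, 118.0, 22.0], 0.82), ([570.0, -366.0, 10.0], 0.22)]
top orange_mouth [([503.0, -91.0, 24.0], 0.7)]
top blue_token []
top orange_token []
top green_tray [([539.0, -366.0, 2.0], 0.88), ([572.0, 110.0, 22.0], 0.17)]
top white_tray [([568.0, 124.0, 23.0], 0.67), ([577.0, 336.0, 1.0], 0.66)]
top brush [([720.0, -9.0, 15.0], 0.76)]
top blue_nest_floor [([572.0, 112.0, 19.0], 0.84)]
top orange_nest_floor [([502.0, -90.0, 21.0], 0.96), ([628.0, -226.0, 12.0], 0.79)]
scene blue_cap_mid []
scene orange_cap_mid [([529.0, -101.0, 118.0], 0.92)]
scene blue_mouth [([614.0, 146.0, 25.0], 0.6)]
scene orange_mouth [([540.0, -88.0, 38.0], 0.77)]
scene blue_token [([597.0, 139.0, 123.0], 0.75), ([578.0, 339.0, 2.0], 0.58), ([530.0, -100.0, 120.0], 0.18)]
scene orange_token [([572.0, -359.0, 6.0], 0.46)]
scene green_tray [([539.0, -368.0, -1.0], 0.87)]
scene white_tray [([579.0, 337.0, 3.0], 0.66)]
scene brush [([724.0, -8.0, 22.0], 0.96)]
scene blue_nest_floor [([619.0, 159.0, 18.0], 0.82)]
scene orange_nest_floor [([549.0, -85.0, 16.0], 0.89), ([418.0, 37.0, 6.0], 0.83), ([631.0, -221.0, 9.0], 0.61)]
```

View pics/top1.png

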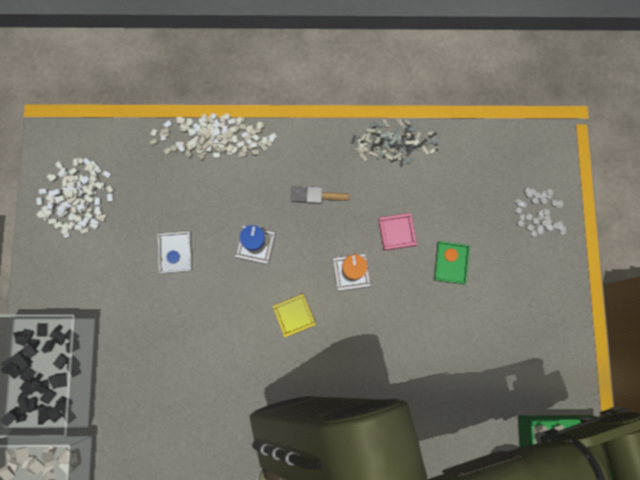

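View pics/scene1.png

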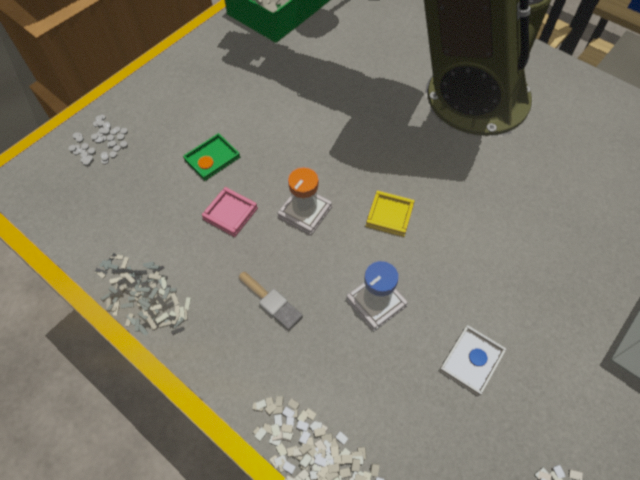

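The top view shows the orange token in the green tray (452,256) and the blue one in the white tray (173,257), so the orange cap is needed. It is at (355,267) in the top view and (303,183) in the scene view. I'll move above it now.

```bash
python3 -m crank '[{"offset":[0.023,0.026,0],"spin":0},{"offset":[0.045,0.052,0],"spin":0},{"offset":[0.068,0.079,0],"spin":0},{"offset":[0.09,0.105,0],"spin":0},{"offset":[0.113,0.131,0],"spin":0},{"offset":[0.135,0.158,0],"spin":0},{"offset":[0.158,0.184,0],"spin":0},{"offset":[0.18,0.21,0],"spin":0}]' 1 && python3 -m crank '[{"offset":[0.023,0.026,0],"spin":0},{"offset":[0.045,0.052,0],"spin":0},{"offset":[0.068,0.079,0],"spin":0},{"offset":[0.09,0.105,0],"spin":0},{"offset":[0.113,0.131,0],"spin":0},{"offset":[0.135,0.158,0],"spin":0},{"offset":[0.17,0.2,0],"spin":0},{"offset":[0.17,0.2,0],"spin":0}]'
cat > h.py <<'E'
from cell import manip
import cv2,numpy as np
from scipy.spatial.transform import Rotation as R
def T(s):
    M=np.eye(4);M[:3,:3]=R.from_euler('xyz',s["eef_rot"]).as_matrix();M[:3,3]=s["eef_pos"];return M
def shot(name):
    s=manip.read_state();p=manip.camera(name)
    W=T(s)@np.array(p["hand_eye"]) if name=="wrist" else np.linalg.inv(np.array(p["extrinsics"]))
    return s,p,W
def px2w(p,W,u,v,z):
    d=W[:3,:3]@np.array([(u-p["cx"])/p["fx"],(v-p["cy"])/p["fy"],1]);o=W[:3,3]
    return o+d*(z-o[2])/d[2]
def topcircle(p,W,m,z,r):
    """fit centre of disc of radius r at height z (+ lower disc) to mask, by silhouette IoU"""
    from scipy.optimize import minimize
    C=np.linalg.inv(W);t=np.linspace(0,2*np.pi,48)
    def sil(c):
        P=np.array([[c[0]+r*np.cos(a),c[1]+r*np.sin(a),zz,1] for zz in (z,z-22) for a in t])@C.T
        q=np.c_[P[:,0]/P[:,2]*p["fx"]+p["cx"],P[:,1]/P[:,2]*p["fy"]+p["cy"]]
        i=np.zeros(m.shape,np.uint8);cv2.fillConvexPoly(i,cv2.convexHull((q*16).astype(np.int32)),1,shift=4);return i>0
    v,u=np.nonzero(m);c0=px2w(p,W,u.mean(),v.mean(),z)[:2]
    f=lambda c:-(sil(c)&m).sum()/(sil(c)|m).sum()
    o=minimize(f,c0,method="Nelder-Mead",options=dict(initial_simplex=[c0,c0+[8,0],c0+[0,8]]))
    return o.x,-o.fun
E
python3 - <<'E'
from h import *
for c in ["wrist","top","scene"]:
    s,p,W=shot(c); cv2.imwrite(f"pics/{c}2.png",p["pixels"][:,:,::-1])
    r=manip.search_frame(p,"orange_cap_mid"); print(c,[(np.round(d["location"],1).tolist(),round(d["conf"],2)) for d in r[:2]])
    r=manip.masks_of(p,"orange_cap_mid")
    if r: print(r[0]["mask"].sum(),topcircle(p,W,np.array(r[0]["mask"]),119,29))
print(s["eef_pos"],s["eef_rot"],s["joints"],s["clock"])
E
```

```text
clock: 1.87
eef_pos: [346.4, -313.0, 205.7]
eef_rot: [3.141, -0.0, 0.306]
wrist_force: [1.0, -1.0, -0.0]
finger_gap: 94.0
clock: 2.53
eef_pos: [518.6, -109.5, 205.6]
eef_rot: [3.142, -0.001, 0.308]
wrist_force: [-0.0, -0.8, 0.4]
finger_gap: 94.1
wrist [([523.4, -103.3, 121.8], 0.7)]
5577 (array([ 522.98973742, -107.1079385 ]), np.float64(0.9844165043385869))
top []
scene [([527.2, -100.2, 119.3], 0.66)]
767 (array([ 523.27650913, -107.24106364]), np.float64(0.9563046192259675))
[ 515.80716943 -114.1256159   205.71403814] [ 3.14107521e+00 -9.10999306e-05  3.04411356e-01] [-2.86890563e-01  2.51120217e-01  1.58246683e+00 -3.92316718e-04
  1.30764154e+00  9.79596415e-01] 2.8333
```

View pics/wrist2.png

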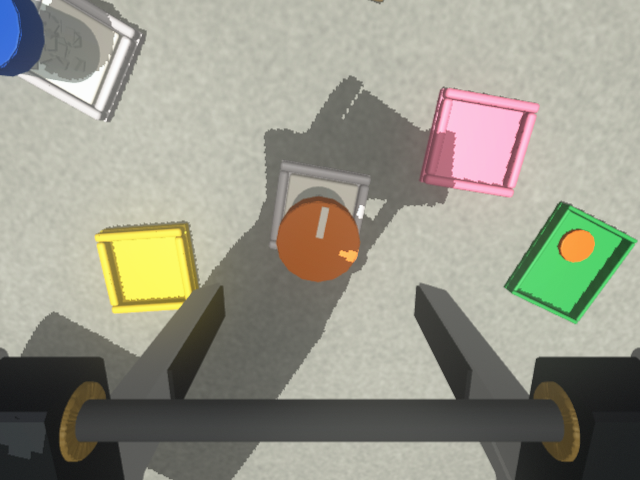

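The wrist view shows the orange cap at (318,240) with its stripe near +x. The orange token is at (577,245) in the green tray. The wrist and scene fits agree on a cap axis at (523,-107), so I'll descend and grip.

```bash
python3 -m crank '[{"offset":[0.004,0.004,-0.01],"spin":0},{"offset":[0.007,0.007,-0.03],"spin":0},{"offset":[0.007,0.007,-0.05],"spin":0},{"offset":[0.007,0.007,-0.07],"spin":0},{"offset":[0.007,0.007,-0.09],"spin":0},{"offset":[0.007,0.007,-0.105],"spin":0},{"offset":[0.007,0.007,-0.115],"spin":0},{"offset":[0.007,0.007,-0.115],"spin":0}]' 1
python3 - <<'E'
from h import *
s,p,W=shot("wrist"); cv2.imwrite("pics/wrist3.png",p["pixels"][:,:,::-1])
r=manip.masks_of(p,"orange_cap_mid")
if r: print(topcircle(p,W,np.array(r[0]["mask"]),119,29))
print(s["eef_pos"],s["wrist_force"],s["eef_rot"])
E
```

```text
clock: 3.65
eef_pos: [522.0, -106.8, 88.5]
eef_rot: [-3.14, 0.002, 0.304]
wrist_force: [-0.1, -0.1, -0.3]
finger_gap: 94.1
(array([ 522.99883819, -107.02927247]), np.float64(0.9854875283446712))
[ 521.99372471 -106.77340086   88.50740268] [-0.07013754 -0.06151938 -0.34364727] [-3.14031045e+00  2.46098206e-03  3.03873409e-01]
```

View pics/wrist3.png

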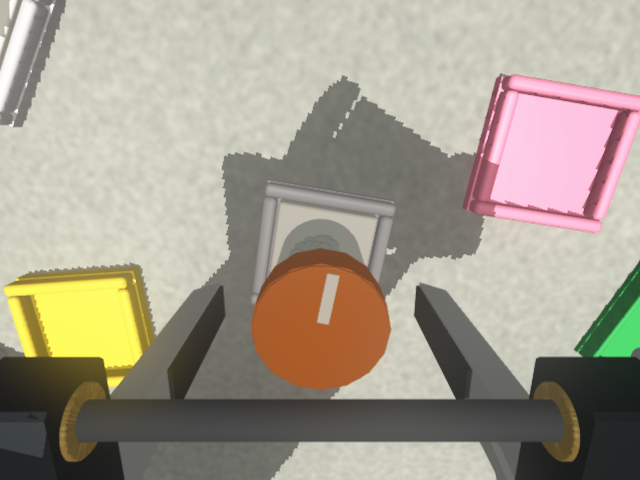

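The cap at (320,318) sits centred between the fingers, and its measured centre is within about 1 mm of the tool. I'll close on it with a firm grip.

```bash
python3 -m crank '[{"offset":[0.001,0,0.001],"spin":0},{"offset":[0.001,0,0.001],"spin":0},{"offset":[0.001,0,0.001],"spin":0},{"offset":[0.001,0,0.001],"spin":0},{"offset":[0.001,0,0.001],"spin":0},{"offset":[0.001,0,0.001],"spin":0},{"offset":[0.001,0,0.001],"spin":0},{"offset":[0.001,0,0.001],"spin":0}]' 0 45
```

```text
clock: 4.42
eef_pos: [524.2, -106.9, 92.1]
eef_rot: [3.141, -0.001, 0.304]
wrist_force: [-1.2, 2.0, 1.1]
finger_gap: 58.2
```

```bash
python3 -m crank '[{"offset":[0,0,0],"spin":4},{"offset":[0,0,0],"spin":8},{"offset":[0,0,0],"spin":13},{"offset":[0,0,0],"spin":18},{"offset":[0,0,0.001],"spin":23},{"offset":[0,0,0.001],"spin":28},{"offset":[0,0,0.001],"spin":32},{"offset":[0,0,0.001],"spin":32}]'
python3 - <<'E'
from h import *
s,p,W=shot("wrist"); cv2.imwrite("pics/wrist4.png",p["pixels"][:,:,::-1])
print(s["eef_pos"],s["wrist_force"],s["moment"],s["eef_rot"],s["finger_gap"])
E
```

```text
clock: 5.08
eef_pos: [524.2, -107.0, 93.1]
eef_rot: [3.141, -0.0, 0.866]
wrist_force: [-0.4, 0.0, -0.1]
finger_gap: 57.6
[ 524.1793718  -106.96956978   93.09758164] [-0.44504382  0.03968516 -0.12632586] [-0.09394115 -0.04428193  0.04875379] [ 3.14100674e+00 -4.97710520e-04  8.65961901e-01] 57.55517404050758
```

View pics/wrist4.png

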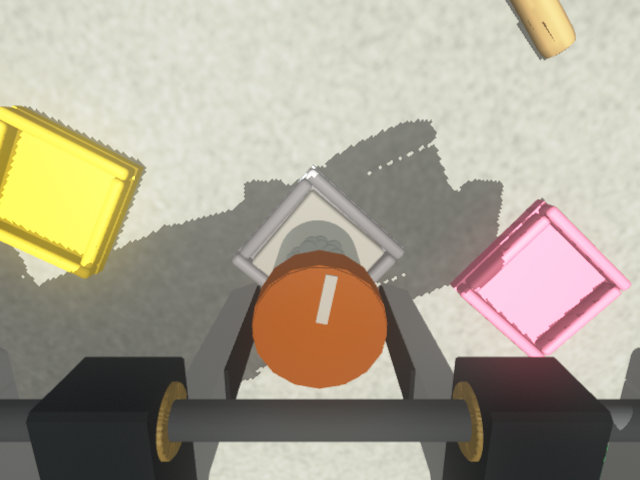

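The cap turned with the fingers: the stripe still lies at (326,300) in the hand view, while the nest has rotated. I'll turn on to about 75° in total.

```bash
python3 -m crank '[{"offset":[0,0,0],"spin":6},{"offset":[0,0,0],"spin":12},{"offset":[0,0,0.0005],"spin":18},{"offset":[0,0,0.001],"spin":24},{"offset":[0,0,0.001],"spin":30},{"offset":[0,0,0.001],"spin":36},{"offset":[0,0,0.001],"spin":42},{"offset":[0,0,0.001],"spin":43}]'
python3 -m crank '[{"offset":[0,0,0],"spin":0},{"offset":[0,0,0.001],"spin":0},{"offset":[0,0,0.001],"spin":0},{"offset":[0,0,0.002],"spin":0},{"offset":[0,0,0.002],"spin":0},{"offset":[0,0,0.003],"spin":0},{"offset":[0,0,0.003],"spin":0},{"offset":[0,0,0.003],"spin":0}]'
python3 - <<'E'
from h import *
s,p,W=shot("wrist"); cv2.imwrite("pics/wrist5.png",p["pixels"][:,:,::-1])
print(s["eef_pos"],s["wrist_force"],s["moment"],s["eef_rot"],s["finger_gap"])
E
```

```text
clock: 5.8
eef_pos: [524.1, -106.8, 94.3]
eef_rot: [3.141, -0.001, 1.614]
wrist_force: [-2.7, 2.5, 5.2]
finger_gap: 58.0
clock: 6.47
eef_pos: [524.1, -106.9, 97.3]
eef_rot: [3.141, -0.001, 1.614]
wrist_force: [-1.0, 1.2, -0.1]
finger_gap: 57.7
[ 524.07097297 -106.86594503   97.30597619] [-1.03155556  1.23186925 -0.09963761] [0.00586977 0.11912046 0.02315815] [ 3.14123185e+00 -6.93913848e-04  1.61409934e+00] 57.65084187517886
```

View pics/wrist5.png

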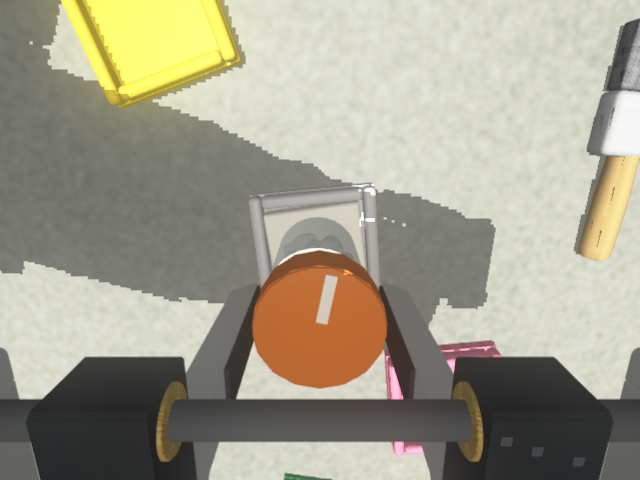

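The stripe is still fixed in the hand at (326,300), and a pale ring, the jar's neck or seal, now shows under the cap at (290,258). The lift force is about 0, so the jar is not hanging on the cap. I'll lift straight up.

```bash
python3 -m crank '[{"offset":[0,0,0.002],"spin":0},{"offset":[0,0,0.005],"spin":0},{"offset":[0,0,0.01],"spin":0},{"offset":[0,0,0.015],"spin":0},{"offset":[0,0,0.02],"spin":0},{"offset":[0,0,0.025],"spin":0},{"offset":[0,0,0.028],"spin":0},{"offset":[0,0,0.028],"spin":0}]'
python3 -m crank '[{"offset":[0,0,0],"spin":0},{"offset":[0,0,0],"spin":0},{"offset":[0,0,0],"spin":0},{"offset":[0,0,0],"spin":0},{"offset":[0,0,0],"spin":0},{"offset":[0,0,0],"spin":0},{"offset":[0,0,0],"spin":0},{"offset":[0,0,0],"spin":0}]'
python3 - <<'E'
from h import *
for c in ["scene","wrist"]:
    s,p,W=shot(c)
    r=manip.masks_of(p,"orange_cap_mid")
    for z in (138,142,146):
        if r: print(c,z,topcircle(p,W,np.array(r[0]["mask"]),z,29))
    i=p["pixels"][:,:,::-1]
    if c=="scene": i=cv2.resize(i[120:270,180:430],None,fx=3,fy=3,interpolation=cv2.INTER_CUBIC)
    cv2.imwrite(f"pics/{c}6.png",i)
print(s["eef_pos"],s["wrist_force"],s["moment"],s["qd"],s["finger_gap"])
E
```

```text
clock: 7.18
eef_pos: [524.4, -106.9, 126.2]
eef_rot: [3.14, -0.0, 1.614]
wrist_force: [-0.4, 0.1, -0.6]
finger_gap: 58.0
clock: 7.85
eef_pos: [524.4, -107.0, 126.2]
eef_rot: [3.14, -0.0, 1.614]
wrist_force: [0.6, -0.7, -0.2]
finger_gap: 57.8
scene 138 (array([ 517.35102625, -112.04087289]), np.float64(0.6100244498777506))
scene 142 (array([ 517.01550437, -110.36036774]), np.float64(0.6055825242718447))
scene 146 (array([ 518.87004596, -108.14525565]), np.float64(0.5990396158463386))
wrist 138 (array([ 525.59826221, -113.05268139]), np.float64(0.8518087943650414))
wrist 142 (array([ 524.94422267, -111.76861746]), np.float64(0.8897627025918075))
wrist 146 (array([ 524.70937138, -111.01756724]), np.float64(0.9301005403187197))
[ 524.38628097 -106.96137539  126.18622679] [ 0.90549349  0.1650356  -0.8802316 ] [-0.00757115 -0.03362963 -0.01252365] [ 0.00018149 -0.0001478   0.00022823  0.00120339 -0.0011287   0.00072727] 57.921856517629415
```

View pics/scene6.png

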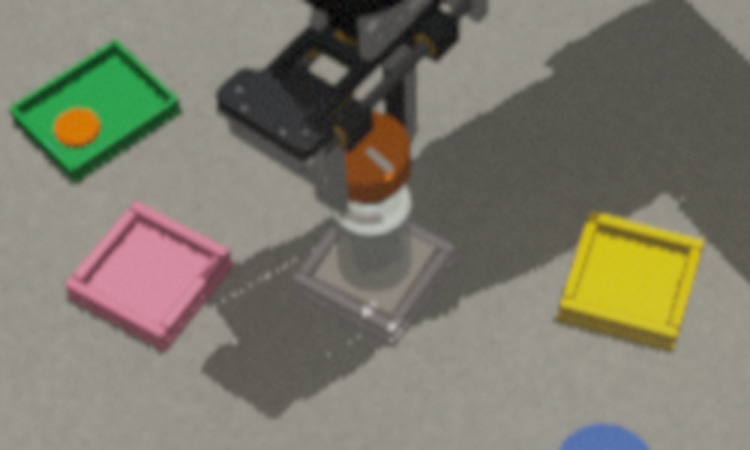

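View pics/wrist6.png

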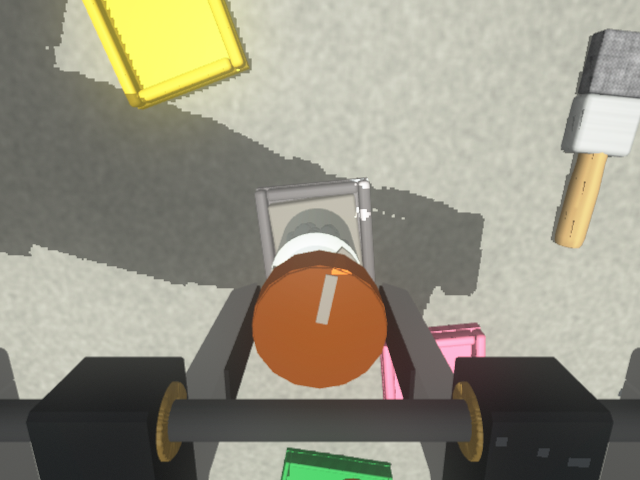

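The scene view shows the cap held above the white-rimmed jar mouth with the jar seated in its nest, and the token, trays and brush undisturbed. By TCP travel the cap rose 34 mm, which puts its centre about 30 mm above the rim. I'm handing in.

```bash
python3 -c "
from cell import manip
print(manip.sign_off())"
```

```text
the job is handed in; nothing more can be done
None
```

The orange cap is unscrewed, and the arm is holding it level over its jar's mouth. The orange token was in the green tray. I gripped the orange cap at 45 N, turned it 75° anticlockwise and lifted it straight up, then handed the job in; no verdict was reported.

**Last checks:**
- **Height:** the tool rose 34 mm after the grip, so the cap's centre should be about 30 mm above the rim.
- **Position and level:** the tool is about 1 mm from the cap axis measured before the grip. It points straight down and is at rest.
- **Grip:** the fingers are at 57.9 mm on the 58 mm cap.
- **Jar:** the vertical force at the wrist is under 1 N, so the jar is not hanging from the cap. In the pictures it is seated and its mouth shows below the cap.
- **Other things:** the blue cap, the tokens and the brush were not touched. I did not measure their positions again at the end.

**One check disagreed:** the final picture fits of the cap's position came out up to about 9 mm off and matched poorly. They assumed the cap's top at 138–146 mm, while it should be near 153 mm, and the fingers partly hid the cap in the scene view. The wrist fits got closer to the expected position as that height rose, so I relied on the tool's own measured position instead.

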